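# Line up the hair stackers by size beside the fly-tying vise

## Task

Tidy the fly-tying bench: stand the four brass hair stackers on the four cork spots of the wooden strip in order of size, the largest on the spot nearest the vise and stepping down to the smallest at the far end. Stand each one upright on the middle of its spot, do not knock any over on the way, and do not push against the vise.

Things in the scene. Friction and masses are not known exactly. Their poses are not given: they have to be found in the camera images.
- small_center (a point): the smallest hair stacker: a plain brass cylinder standing upright, 26 mm in diameter and 42 mm high, with a dark mouth on top. The point lies on its axis, half-way up (21 mm above its underside); z is its axis. Loose, 70 g or up to 30 % off.
- medium_center (a point): the second smallest hair stacker: a plain brass cylinder standing upright, 32 mm in diameter and 54 mm high, with a dark mouth on top. The point lies on its axis, half-way up (27 mm above its underside); z is its axis. Loose, 120 g or up to 30 % off.
- large_center (a point): the second largest hair stacker: a plain brass cylinder standing upright, 38 mm in diameter and 66 mm high, with a dark mouth on top. The point lies on its axis, half-way up (33 mm above its underside); z is its axis. Loose, 190 g or up to 30 % off.
- giant_center (a point): the largest hair stacker: a plain brass cylinder standing upright, 44 mm in diameter and 80 mm high, with a dark mouth on top. The point lies on its axis, half-way up (40 mm above its underside); z is its axis. Loose, 280 g or up to 30 % off.
- spot_a: a round cork spot, 54 mm in diameter and 3 mm thick, on a dark wooden strip (66 x 292 x 12 mm) fixed to the table. Origin: centre of the spot's underside, 12 mm above the table; its top is 15 mm above the table. The four identical spots a, b, c, d lie in this order along the row, 72 mm apart; y runs along the row from a towards d, x across it (away from the robot). Spot a is one end of the row.
- spot_b: a round cork spot, 54 mm in diameter and 3 mm thick, on a dark wooden strip (66 x 292 x 12 mm) fixed to the table. Origin: centre of the spot's underside, 12 mm above the table; its top is 15 mm above the table. The four identical spots a, b, c, d lie in this order along the row, 72 mm apart; y runs along the row from a towards d, x across it (away from the robot). Spot b is an inner one.
- spot_c: a round cork spot, 54 mm in diameter and 3 mm thick, on a dark wooden strip (66 x 292 x 12 mm) fixed to the table. Origin: centre of the spot's underside, 12 mm above the table; its top is 15 mm above the table. The four identical spots a, b, c, d lie in this order along the row, 72 mm apart; y runs along the row from a towards d, x across it (away from the robot). Spot c is an inner one.
- spot_d: a round cork spot, 54 mm in diameter and 3 mm thick, on a dark wooden strip (66 x 292 x 12 mm) fixed to the table. Origin: centre of the spot's underside, 12 mm above the table; its top is 15 mm above the table. The four identical spots a, b, c, d lie in this order along the row, 72 mm apart; y runs along the row from a towards d, x across it (away from the robot). Spot d is the other end of the row.
- vise: the fly-tying vise: a dark square base plate 80 x 80 x 14 mm with a thin steel post and a jaw head, 182 mm high in all, fixed to the table beyond one end of the row, 130 mm from the nearest spot's centre: either past spot a or past spot d, different each time (a low green fly box, 80 mm wide and 28 mm high, stands past the other end). Origin: centre of the base's underside, on the post's axis.
Mind the look-alikes: they are no part of the job. Leave any green look-alike of the part that bears small_center alone.

How it is judged:
By the outcome, as a careful person would: the job done as asked, in the order asked, and still so for the second after the job is handed in, with the robot touching nothing.
It also fails if it takes over 122 s, if anything falls off the work surface, if the arm or the gripper's body presses on something with over 40 N, if the wrist force passes 120 N, or if a joint passes its speed limit or range.

## Robot

A 7-joint arm with a two-finger parallel gripper is mounted at the origin on the work surface. World frame = base frame: x ahead of the robot, y to its left, z up, the work surface at z = 0. Lengths are in m, angles in rad, forces in N, time in s.
With the tool pointing down it reaches from about 0.4 to 0.85 m from the base axis. Payload 10.4 kg.
Tool frame: the origin (TCP) lies at the very end of the fingers, on their centre line; the grasp point (between the pads) lies behind it (env.grip_depth is the z of the grasp point in the tool frame, in m); z points along the fingers, y is the line along which they close (so a half turn about z gives the same grasp; the last joint's range is limited). The gripper opens to 87 mm and grips with 3 to 60 N. Pads are 19 mm wide; open, the fingers measure 117 mm over their backs; the gripper's body (75 mm by 190 mm) begins 51 mm behind the grasp point.
Start: joints at [1.106, 0.332, -0.065, 1.46, 0.022, 1.35, -0.088], TCP at [0.267, -0.565, 0.223] pointing down, gripper open.
Joint ranges: [-2.6, 2.6], [-0.5, 2.12], [-1.47, 1.34], [0.16, 2.42], [-1.27, 4.41], [0.06, 2.06], [-2.6, 2.6]. Speed limits (rad/s): [2.22, 2.22, 2.79, 2.79, 3.14, 3.14, 3.14].

## Interface

Orientations are given as a rotation vector (axis times angle).
In Python, from bench import env gives the robot as it stands.
- The arm moves only by the tool jog_arm, never from a script. Its argument "rows" is a list of rows, each a list of 4 numbers: the shift along the world's x, y, z in m, then the turn about the world's z in degrees. In form: [[x, y, z, yaw], ...]. A call has 1 to 12 rows; each row is the pose to reach, as a shift and turn from the pose commanded when the call began; what a row does not reach only later rows make up. A row lasts 1/10 s, in which the tool goes at most 50 mm and 8.59 degrees, less where a joint would pass 70% of its speed; a pose out of reach is approached as far as the arm can. A call with a gripper value outside its range is refused whole. "grip" is the closure in counts, from 0 (fully open) to 255 (shut), set as the call begins (left out, the last holds). The fingers move at their own pace and stop on an object; "force" is the grip in N (left out, the last holds). Time passes only in rows, so rows that repeat a pose let the fingers close. It gives the time, the measured TCP pose, the force, the opening and the grip force at its end, in the units of the state.
- env.observe(): the state, without advancing time (a new reading comes with each control period).
- env.read_camera(name): name is "scene" or "side" or "wrist"; returns a dict with "color" (420x560x3 uint8, red, green, blue), "depth" (420x560 float32, m along the optical axis (not along the pixel's ray), 0 where there is no reading), "K" (3x3 intrinsics, pixels), "rvec" (rotation vector, rad) and "tvec" (3), from world to camera coordinates, as OpenCV has them; the wrist camera has in their place "tool_from_camera" (4x4, takes a point from camera to tool coordinates, whose origin is the TCP and whose axes are the flange's). Camera axes: x right, y down, z forward; pixel columns grow to the right and rows downward; lengths in m; the calibration is good to about 2 mm. A picture is of the moment at which its call begins: read the wrist's pose just before it.
- env.sign_off(): hands the job in; it is judged then, once.
The state is a dict: "time": time; "joint_pos": joint angles; "joint_vel": joint speeds; "effort": joint torques, N m; "position": TCP position; "ee_rot": TCP orientation; "contact_force": force on the tool from outside, world axes, zero at the start; "moment": the same for the moment, N m; "gripper_width": finger opening in m; "gripper_force": force on a finger pad.
Only numpy, scipy, OpenCV 4.12 (cv2) and the standard library are available. Lean on these libraries where they do the work, as an engineer would, in place of code of your own. Each camera call takes 0.05 s, during which the arm holds its last target. There are 200 camera calls.

## Working session

There is one attempt and no reset: what is moved stays moved. The work goes in short steps, Python scripts to look and compute and a tool call to move; the robot and the scene stay as the last step left them, time stands still between calls to the robot, and variables do not carry over. Pictures are saved under pics/ and viewed, at most 14 in all, crops included, and the job is handed in when it is done.

Besides the shell and the picture viewer there is one more tool, called after "Call:" by a JSON object that holds its "op" and its "data", one argument or row to a line. jog_arm: Moves the arm, as the interface text tells. Its arguments: {"type":"object","properties":{"rows":{"type":"array"},"grip":{"type":"number"},"force":{"type":"number"}},"required":["rows"]}

```bash
mkdir -p pics; ls; python3 - <<'E'
from bench import env
import cv2,numpy as np,pickle
s=env.observe();print(s['position'],s['ee_rot'],s['gripper_width'],env.grip_depth)
d={n:env.read_camera(n) for n in("scene","side")}
pickle.dump(d,open('d.pkl','wb'))
for n in d:cv2.imwrite(f'pics/{n}0.png',d[n]['color'][...,::-1]);print(n,d[n]['K'].tolist(),d[n]['rvec'],d[n]['tvec'])
E
```

```text
pics
[ 0.26705483 -0.56464952  0.22174329] [-3.06389966e+00 -6.88071497e-01  6.14014651e-04] 0.08691147523699448 -0.0187
scene [[502.75827794869406, 0.0, 276.4730114137947], [0.0, 502.75827794869406, 206.22539528942838], [0.0, 0.0, 1.0]] [ 2.48654253  0.89367318 -0.25224165] [-0.41684701 -0.27759361  1.47431824]
side [[404.27347617745085, 0.0, 279.21123423909376], [0.0, 404.27347617745085, 215.1467988733394], [0.0, 0.0, 1.0]] [ 0.22373362 -2.75844985  1.37238861] [0.53597815 0.11957628 0.75273191]
```

View pics/scene0.png

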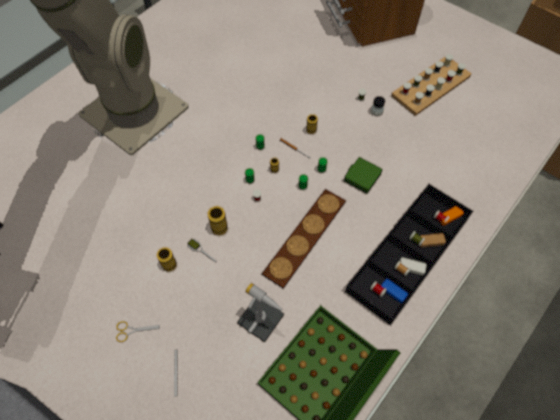

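View pics/side0.png

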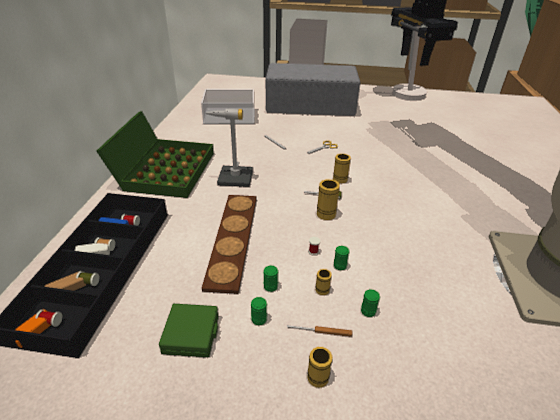

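The scene view shows the brass stackers at (312,123), (274,164), (218,219) and (166,258). There are four green look-alikes at (260,142), (250,175), (303,181) and (322,164), which I'll leave alone. The strip runs from (281,268) to (329,203), with the vise past the (281,268) end. In the side view the brass ones are at (320,366), (323,281), (328,199) and (342,166).

```bash
cat > h.py <<'E'
import cv2,numpy as np
def world(c,mask):
    v,u=np.nonzero(mask&(c['depth']>0)); z=c['depth'][v,u];K=c['K']
    p=np.c_[(u-K[0,2])/K[0,0]*z,(v-K[1,2])/K[1,1]*z,z]
    R=cv2.Rodrigues(np.array(c['rvec'],float))[0]
    return (p-np.array(c['tvec']).ravel())@R
def ray(c,uv,h):
    R=cv2.Rodrigues(np.array(c['rvec'],float))[0];t=np.array(c['tvec']).ravel()
    o=-R.T@t;d=R.T@np.linalg.inv(c['K'])@[uv[0],uv[1],1]
    return (o+d*(h-o[2])/d[2])[:2]
def hsv(c):return cv2.cvtColor(c['color'],cv2.COLOR_RGB2HSV)
def circ(xy):
    A=np.c_[2*xy,np.ones(len(xy))];s=np.linalg.lstsq(A,(xy**2).sum(1),rcond=None)[0]
    return s[:2],np.sqrt(s[2]+s[:2]@s[:2])
E
python3 - <<'E'
import pickle,cv2,numpy as np
from h import *
d=pickle.load(open('d.pkl','rb'))
seeds={'scene':[(312,123),(274,164),(218,219),(166,258)],'side':[(320,366),(323,281),(328,199),(342,166)]}
spots={'scene':[(329,203),(314,223),(297,245),(281,268)],'side':[(223,272),(230,245),(235,222),(240,203)]}
for n,c in d.items():
    H=hsv(c); m=((H[...,0]>15)&(H[...,0]<32)&(H[...,1]>130)&(H[...,2]>40)).astype(np.uint8)
    m=cv2.morphologyEx(m,cv2.MORPH_CLOSE,np.ones((7,7)))
    k,l,st,ce=cv2.connectedComponentsWithStats(m)
    for s in seeds[n]:
        i=[i for i in range(1,k) if np.hypot(*(ce[i]-s))<15]
        if not i: print(n,s,'none');continue
        i=max(i,key=lambda i:st[i,4]); P=world(c,(l==i));
        zt=np.percentile(P[:,2],97); best=[]
        mid=(P[:,:2].max(0)+P[:,:2].min(0))/2
        # outer rim ellipse: mean of ray-cast mask hull at the top is biased; use radial fit of wall points
        T=P[np.abs(P[:,2]-zt)<.006]; 
        print(n,s,st[i].tolist(),'ztop',zt.round(4),'topbox mid',((T[:,:2].max(0)+T[:,:2].min(0))/2).round(4),'span',np.ptp(T[:,:2],axis=0).round(4))
    m=((H[...,0]>8)&(H[...,0]<24)&(H[...,1]>60)&(H[...,2]>95)).astype(np.uint8)
    k,l,st,ce=cv2.connectedComponentsWithStats(m)
    for s in spots[n]:
        i=[i for i in range(1,k) if np.hypot(*(ce[i]-s))<12 and st[i,4]>60]
        for i in i:
            cn=max(cv2.findContours((l==i).astype(np.uint8),0,1)[0],key=len)
            e=cv2.fitEllipse(cn); P=world(c,l==i)
            print(n,'spot',s,st[i].tolist(),ray(c,e[0],.015).round(4),'z',np.median(P[:,2]).round(4),'depth mid',np.median(P[:,:2],0).round(4))
E
```

```text
scene (312, 123) [307, 115, 10, 18, 151] ztop 0.0587 topbox mid [0.4471 0.2696] span [0.0265 0.0302]
scene (274, 164) [271, 159, 8, 13, 86] ztop 0.0461 topbox mid [0.4515 0.0997] span [0.0203 0.0191]
scene (218, 219) [208, 207, 19, 28, 397] ztop 0.0847 topbox mid [ 0.4586 -0.1263] span [0.0415 0.04  ]
scene (166, 258) [157, 248, 19, 23, 296] ztop 0.0706 topbox mid [ 0.4323 -0.2772] span [0.0352 0.0336]
scene spot (329, 203) [314, 189, 26, 25, 375] [0.6262 0.1049] z 0.0153 depth mid [0.628  0.1034]
scene spot (314, 223) [293, 214, 32, 20, 384] [0.6329 0.0264] z 0.0154 depth mid [0.6354 0.03  ]
scene spot (297, 245) [283, 233, 27, 23, 404] [ 0.6409 -0.041 ] z 0.0153 depth mid [ 0.6419 -0.0414]
scene spot (281, 268) [268, 257, 25, 22, 423] [ 0.6483 -0.1129] z 0.0155 depth mid [ 0.6485 -0.1129]
side (320, 366) [308, 347, 24, 40, 676] ztop 0.0546 topbox mid [0.4442 0.2746] span [0.0301 0.0308]
side (323, 281) [316, 269, 15, 26, 326] ztop 0.0428 topbox mid [0.4497 0.1048] span [0.0228 0.0253]
side (328, 199) [317, 154, 34, 66, 1139] ztop 0.0803 topbox mid [ 0.4569 -0.1202] span [0.04   0.0401]
side (342, 166) none
side spot (235, 222) [221, 215, 28, 17, 359] [ 0.6434 -0.0397] z 0.0142 depth mid [ 0.6431 -0.0403]
side spot (240, 203) [227, 195, 26, 16, 307] [ 0.6498 -0.112 ] z 0.0142 depth mid [ 0.6503 -0.1122]
```

```bash
python3 - <<'E'
import pickle,cv2,numpy as np
from h import *
d=pickle.load(open('d.pkl','rb'))
c=d['scene'];H=hsv(c)
m=((H[...,0]>50)&(H[...,0]<85)&(H[...,1]>130)).astype(np.uint8)
k,l,st,ce=cv2.connectedComponentsWithStats(m)
for i in range(1,k):
    if 40<st[i,4]<400:
        P=world(c,l==i);print(ce[i].round(),st[i,4],np.median(P,0).round(3),'top',P[:,2].max().round(3))
for n,c in d.items():
    P=world(c,c['depth']>0)
    q=P[(abs(P[:,0]-.66)<.1)&(P[:,1]<-.13)&(P[:,1]>-.36)&(P[:,2]>.03)]
    for lo,hi in((.03,.12),(.12,.2)):
        s=q[(q[:,2]>lo)&(q[:,2]<hi)];
        if len(s):print(n,lo,len(s),np.percentile(s,3,axis=0).round(3),np.percentile(s,97,axis=0).round(3))
crops=[('scene',290,90,'med/small'),]
a=cv2.resize(d['scene']['color'][105:280,150:350],None,fx=4,fy=3.4,interpolation=2)
cv2.imwrite('pics/crop1.png',a[...,::-1])
E
```

```text
[260. 141.] 75 [0.375 0.129 0.04 ] top 0.047
[322. 164.] 82 [0.552 0.175 0.04 ] top 0.048
[249. 175.] 79 [0.427 0.029 0.041] top 0.048
[303. 181.] 84 [0.546 0.101 0.041] top 0.048
[375. 363.] 216 [ 0.949 -0.167  0.063] top 0.108
[360. 387.] 181 [ 0.952 -0.232  0.072] top 0.109
[348. 406.] 110 [ 0.958 -0.276  0.084] top 0.109
scene 0.03 76 [ 0.687 -0.245  0.03 ] [ 0.696 -0.23   0.116]
scene 0.12 406 [ 0.67  -0.26   0.141] [ 0.742 -0.229  0.185]
side 0.03 156 [ 0.684 -0.235  0.033] [ 0.694 -0.228  0.119]
side 0.12 362 [ 0.667 -0.238  0.127] [ 0.739 -0.222  0.181]
```

View pics/crop1.png

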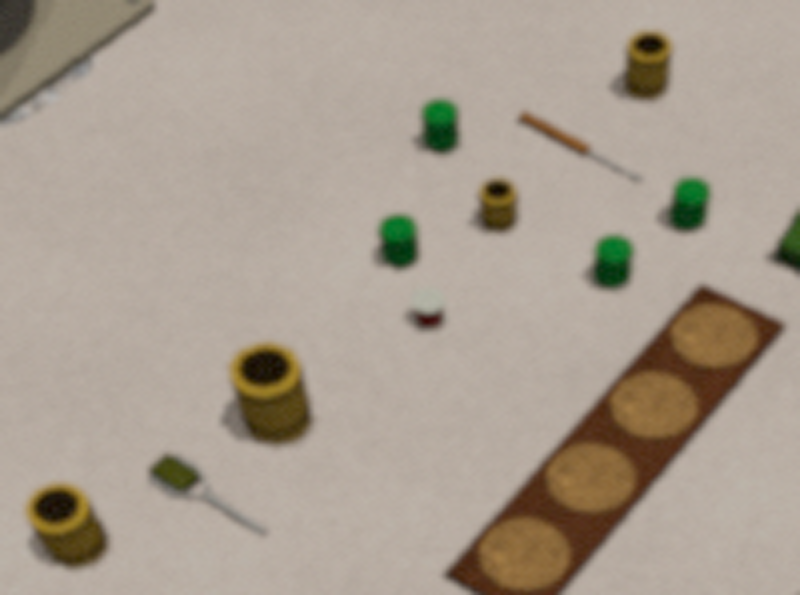

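The crop confirms it: the four brass stackers with dark mouths are ours, and the plain green ones are decoys. By measured top height, giant is at (.458,-.123), large (.432,-.277), medium (.446,.272) and small (.450,.102). The vise is past the spot at (.649,-.112). I'll start with giant.

Call:
{"op": "jog_arm", "data": {
  "rows": [
    [0.02,0.04,0,7],
    [0.04,0.08,0,14],
    [0.06,0.12,0,21],
    [0.08,0.17,0,28],
    [0.1,0.21,0,35],
    [0.12,0.25,0,42],
    [0.14,0.3,0,49],
    [0.155,0.34,0,56],
    [0.17,0.38,0,63],
    [0.191,0.442,0,70.5],
    [0.191,0.442,0,70.5],
    [0.191,0.442,0,70.5]
  ],
  "grip": 0,
  "force": 25
}}

```text
time: 1.3
position: [0.4588, -0.12, 0.2225]
ee_rot: [-2.1, -2.336, -0.001]
contact_force: [-0.4, -1.0, 0.0]
gripper_width: 0.0868
gripper_force: 0.0
```

```bash
cat >> h.py <<'E'
def look(env,name=None):
    s=env.observe();c=env.read_camera('wrist')
    T=np.eye(4);T[:3,:3]=cv2.Rodrigues(np.array(s['ee_rot']))[0];T[:3,3]=s['position']
    W=T@np.array(c['tool_from_camera']);Ri=W[:3,:3].T
    c['rvec']=cv2.Rodrigues(Ri)[0].ravel();c['tvec']=-Ri@W[:3,3]
    y=T[:3,1];print('tcp',s['position'].round(4),'close ang',np.degrees(np.arctan2(y[1],y[0])).round(1),'w',round(s['gripper_width'],4),'t',s['time'],'F',np.round(s['contact_force'],1))
    if name:cv2.imwrite(f'pics/{name}.png',c['color'][...,::-1])
    return c
def tops(c,h):
    "circle fit of the rim points of brass tops at height h"
    H=hsv(c);m=((H[...,0]>13)&(H[...,0]<34)&(H[...,1]>110)&(H[...,2]>30))
    P=world(c,m); return P[abs(P[:,2]-h)<.004]
E
python3 - <<'E'
from bench import env
from h import *
c=look(env,'w1')
P=tops(c,.08)
print(len(P),P.min(0).round(4),P.max(0).round(4),'mid',((P.min(0)+P.max(0))/2).round(4))
E
```

```text
tcp [ 0.4588 -0.12    0.2225] close ang 6.1 w 0.0868 t 1.3 F [-0.4 -1.   0. ]
732 [ 0.4359 -0.1454  0.0762] [ 0.4781 -0.1024  0.0822] mid [ 0.457  -0.1239  0.0792]
```

View pics/w1.png

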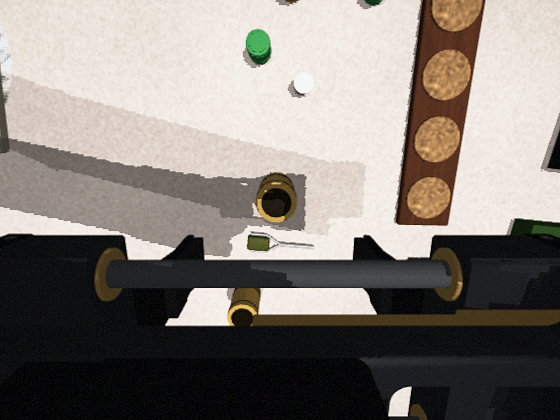

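The wrist view shows giant at (277,200) with the strip at right, and its measured centre (.457,-.124) agrees with the scene camera. Descending now.

Call:
{"op": "jog_arm", "data": {
  "rows": [
    [-0.001,-0.001,-0.03,0],
    [-0.001,-0.001,-0.06,0],
    [-0.001,-0.001,-0.09,0],
    [-0.001,-0.001,-0.1,0],
    [-0.001,-0.001,-0.1,0]
  ]
}}

```text
time: 1.85
position: [0.4561, -0.1248, 0.1216]
ee_rot: [-2.106, -2.328, 0.002]
contact_force: [-0.5, -0.5, 0.5]
gripper_width: 0.0874
gripper_force: 0.0
```

Call:
{"op": "jog_arm", "data": {
  "rows": [
    [0.001,0,-0.03,0],
    [0.001,0,-0.06,0],
    [0.001,0,-0.08,0],
    [0.001,0,-0.09,0],
    [0.001,0,-0.09,0]
  ]
}}

```text
time: 2.35
position: [0.4583, -0.1244, 0.0327]
ee_rot: [-2.106, -2.33, 0.0]
contact_force: [0.6, 0.1, 0.3]
gripper_width: 0.0871
gripper_force: 0.0
```

Call:
{"op": "jog_arm", "data": {
  "rows": [
    [0,0,0,0],
    [0,0,0,0],
    [0,0,0,0],
    [0,0,0,0],
    [0,0,0,0],
    [0,0,0,0],
    [0,0,0,0],
    [0,0,0,0]
  ],
  "grip": 255,
  "force": 25
}}

```text
time: 3.15
position: [0.4582, -0.124, 0.0326]
ee_rot: [-2.106, -2.331, 0.0]
contact_force: [-1.9, -0.1, 3.0]
gripper_width: 0.0436
gripper_force: 25.0
```

Call:
{"op": "jog_arm", "data": {
  "rows": [
    [0,0,0.01,0],
    [0,0,0.03,0],
    [0,0,0.05,0],
    [0.02,0,0.06,0],
    [0.05,0.002,0.06,0],
    [0.08,0.006,0.06,0],
    [0.11,0.008,0.06,0],
    [0.14,0.01,0.06,0],
    [0.165,0.012,0.06,0],
    [0.185,0.012,0.06,0],
    [0.191,0.012,0.06,0],
    [0.191,0.012,0.06,0]
  ]
}}

```text
time: 4.35
position: [0.6493, -0.1117, 0.0924]
ee_rot: [-2.105, -2.331, -0.0]
contact_force: [-0.5, 0.2, -1.7]
gripper_width: 0.0434
gripper_force: 25.0
```

```bash
python3 - <<'E'
from bench import env
from h import *
w=look(env,'w2')
for n,c in (('wrist',w),('scene',env.read_camera('scene')),('side',env.read_camera('side'))):
    H=hsv(c);m=((H[...,0]>8)&(H[...,0]<24)&(H[...,1]>60)&(H[...,2]>95))
    X=c['depth']>0
    k,l,st,ce=cv2.connectedComponentsWithStats(m.astype(np.uint8))
    for i in range(1,k):
        if st[i,4]<150: continue
        P=world(c,l==i)
        if len(P)==0 or not (.57<np.median(P[:,0])<.7 and abs(np.median(P[:,2])-.015)<.005 and abs(np.median(P[:,1]))<.16): continue
        cn=max(cv2.findContours((l==i).astype(np.uint8),0,1)[0],key=len)[:,0].astype(float)
        xy=np.array([ray(c,q,.015) for q in cn]);o,r=circ(xy);print(n,o.round(4),'r',r.round(4),'px',ce[i].round())
    P=tops(c,.125 if 0 else .138);print(n,'top',len(P))
E
```

```text
tcp [ 0.6493 -0.1117  0.0924] close ang 5.8 w 0.0434 t 4.35 F [-0.5  0.2 -1.7]
wrist [ 0.6436 -0.0153] r 0.041 px [284.  79.]
wrist top 1556
scene [0.6338 0.0718] r 0.0553 px [321. 213.]
scene top 150
side [0.6298 0.0417] r 0.0799 px [228. 253.]
side top 200
```

View pics/w2.png

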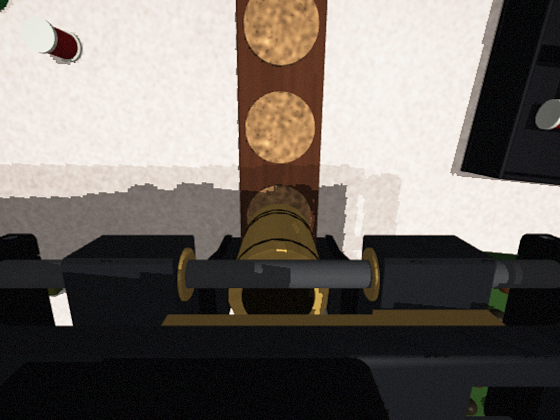

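The wrist view shows two free spots at (281,28) and (280,127), with giant hanging over the end one. I'll measure those two spots properly.

```bash
cat >> h.py <<'E'
def spots(c,roi):
    u0,v0,u1,v1=roi;H=hsv(c);m=(H[...,0]>8)&(H[...,0]<24)&(H[...,1]>60)&(H[...,2]>115)
    k=np.zeros_like(m);k[v0:v1,u0:u1]=1
    m=cv2.morphologyEx((m&k).astype(np.uint8),cv2.MORPH_CLOSE,np.ones((5,5)))
    m=cv2.morphologyEx(m,cv2.MORPH_OPEN,np.ones((9,9)))
    cn=max(cv2.findContours(m,0,1)[0],key=cv2.contourArea)[:,0].astype(float)
    o,r=circ(np.array([ray(c,q,.015) for q in cn]));print('spot',o.round(4),'r',r.round(4))
E
python3 - <<'E'
from bench import env
from h import *
w=look(env)
spots(w,(236,85,325,172));spots(w,(236,2,325,75))
P=tops(w,.0924-.032+.080);print(len(P),P.min(0),P.max(0))
E
```

```text
tcp [ 0.6483 -0.1123  0.0927] close ang 5.8 w 0.0433 t 4.5 F [ 0.2 -0.4 -2.4]
spot [ 0.6436 -0.0412] r 0.0267
spot [0.6374 0.0271] r 0.0247
1427 [ 0.62687719 -0.12321056  0.13643873] [ 0.67032356 -0.09021119  0.14152033]
```

Spot 1 agrees across all three cameras to about 2 mm, so I'll set giant down now.

Call:
{"op": "jog_arm", "data": {
  "rows": [
    [0.0005,0,-0.02,0],
    [0.0005,0,-0.032,0],
    [0.0005,0,-0.039,0],
    [0.0005,0,-0.043,0],
    [0.0005,0,-0.045,0],
    [0.0005,0,-0.045,0],
    [0.0005,0,-0.045,0]
  ]
}}

```text
time: 5.25
position: [0.6501, -0.112, 0.0481]
ee_rot: [2.105, 2.331, 0.001]
contact_force: [0.2, -0.1, -2.5]
gripper_width: 0.0435
gripper_force: 25.0
```

Call:
{"op": "jog_arm", "data": {
  "rows": [
    [0,0,0,0],
    [0,0,0,0],
    [0,0,0,0],
    [0,0,0,0],
    [0,0,0,0],
    [0,0,0,0],
    [0,0,0,0]
  ],
  "grip": 0
}}

```text
time: 5.95
position: [0.6497, -0.112, 0.0475]
ee_rot: [2.106, 2.331, 0.0]
contact_force: [-0.1, 0.3, 1.0]
gripper_width: 0.0853
gripper_force: 0.0
```

Call:
{"op": "jog_arm", "data": {
  "rows": [
    [0,0,0.02,0],
    [0,0,0.05,0],
    [0,0,0.09,0],
    [0,0,0.13,0],
    [0,0,0.17,0],
    [-0.05,0,0.17,0],
    [-0.1,0,0.17,0],
    [-0.1,0,0.17,0]
  ]
}}

```text
time: 6.75
position: [0.5436, -0.1122, 0.2163]
ee_rot: [-2.105, -2.329, 0.009]
contact_force: [1.0, -0.4, 0.4]
gripper_width: 0.087
gripper_force: 0.0
```

Call:
{"op": "jog_arm", "data": {
  "rows": [
    [-0.03,-0.04,0,0],
    [-0.06,-0.08,0,0],
    [-0.09,-0.12,0,0],
    [-0.1175,-0.155,0,0],
    [-0.1175,-0.165,0,0],
    [-0.1175,-0.165,0,0],
    [-0.1175,-0.165,0,0]
  ]
}}

```text
time: 7.45
position: [0.4333, -0.2757, 0.2176]
ee_rot: [2.104, 2.333, 0.001]
contact_force: [0.9, 1.2, 0.9]
gripper_width: 0.0871
gripper_force: 0.0
```

```bash
python3 - <<'E'
from bench import env
from h import *
w=look(env,'w3')
P=tops(w,.066);P=P[np.hypot(P[:,0]-.432,P[:,1]+.277)<.05];print(len(P),P.min(0).round(4),P.max(0).round(4),((P.min(0)+P.max(0))/2).round(4))
for n in('scene','side'):
    c=env.read_camera(n);P=tops(c,.095);P=P[np.hypot(P[:,0]-.65,P[:,1]+.112)<.05]
    print(n,'giant',len(P),((P.min(0)+P.max(0))/2).round(4),np.ptp(P,0).round(3))
E
```

```text
tcp [ 0.4333 -0.2757  0.2176] close ang 5.9 w 0.0871 t 7.45 F [0.9 1.2 0.9]
484 [ 0.4137 -0.2943  0.0622] [ 0.4496 -0.2572  0.068 ] [ 0.4316 -0.2757  0.0651]
scene giant 238 [ 0.6504 -0.1132  0.095 ] [0.041 0.043 0.008]
side giant 156 [ 0.6483 -0.1097  0.0938] [0.043 0.044 0.006]
```

Giant stands at about (.649,-.112), on its spot. Large is measured at (.432,-.276).

Call:
{"op": "jog_arm", "data": {
  "rows": [
    [0,0.001,-0.04,0],
    [0,0.001,-0.08,0],
    [0,0.001,-0.12,0],
    [0,0.001,-0.15,0],
    [0,0.001,-0.175,0],
    [0,0.001,-0.19,0],
    [0,0.001,-0.194,0],
    [0,0.001,-0.194,0]
  ]
}}

```text
time: 8.4
position: [0.4326, -0.2752, 0.0234]
ee_rot: [-2.104, -2.332, -0.001]
contact_force: [-0.4, -0.6, -0.5]
gripper_width: 0.0869
gripper_force: 0.0
```

Call:
{"op": "jog_arm", "data": {
  "rows": [
    [0,0,0,0],
    [0,0,0,0],
    [0,0,0,0],
    [0,0,0,0],
    [0,0,0,0],
    [0,0,0,0],
    [0,0,0,0],
    [0,0,0,0]
  ],
  "grip": 255,
  "force": 25
}}

```text
time: 9.2
position: [0.4322, -0.276, 0.0236]
ee_rot: [-2.106, -2.331, 0.0]
contact_force: [-1.5, 0.4, 1.1]
gripper_width: 0.0377
gripper_force: 25.0
```

Call:
{"op": "jog_arm", "data": {
  "rows": [
    [0,0,0.01,0],
    [0,0,0.03,0],
    [0,0,0.06,0],
    [0,0,0.1,0],
    [0,0,0.12,0],
    [0,0,0.12,0]
  ]
}}

```text
time: 9.8
position: [0.4339, -0.2768, 0.1471]
ee_rot: [2.102, 2.327, 0.001]
contact_force: [0.2, -0.5, -1.8]
gripper_width: 0.0377
gripper_force: 25.0
```

Call:
{"op": "jog_arm", "data": {
  "rows": [
    [0.01,0.02,0,0],
    [0.03,0.05,0,0],
    [0.05,0.08,0,0],
    [0.08,0.11,0,0],
    [0.11,0.14,0,0],
    [0.14,0.17,0,0],
    [0.17,0.2,0,0],
    [0.195,0.22,0,0],
    [0.207,0.232,0,0],
    [0.2105,0.2355,0,0],
    [0.2105,0.2355,0,0],
    [0.2105,0.2355,0,0]
  ]
}}

```text
time: 11.0
position: [0.6419, -0.0417, 0.143]
ee_rot: [-2.107, -2.33, 0.002]
contact_force: [0.2, -0.5, -2.4]
gripper_width: 0.0375
gripper_force: 25.0
```

Call:
{"op": "jog_arm", "data": {
  "rows": [
    [0,0,-0.03,0],
    [0,0,-0.06,0],
    [0,0,-0.08,0],
    [0,0,-0.094,0],
    [0,0,-0.1,0],
    [0,0,-0.1,0],
    [0,0,-0.1,0]
  ]
}}

```text
time: 11.7
position: [0.6434, -0.0407, 0.0447]
ee_rot: [2.105, 2.33, 0.002]
contact_force: [-0.0, 0.4, -2.2]
gripper_width: 0.038
gripper_force: 25.0
```

```bash
python3 - <<'E'
from bench import env
from h import *
w=look(env,'w4')
spots(w,(236,85,325,172))
E
```

```text
tcp [ 0.6434 -0.0407  0.0447] close ang 5.8 w 0.038 t 11.7 F [-0.   0.4 -2.2]
spot [0.6371 0.0299] r 0.0265
```

View pics/w4.png

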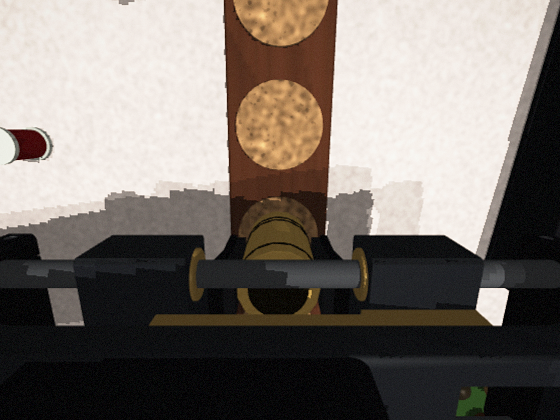

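Large hangs over spot 1 and the next spot is at (279,124). Lowering the last 5 mm.

Call:
{"op": "jog_arm", "data": {
  "rows": [
    [0,0,-0.002,0],
    [0,0,-0.004,0],
    [0,0,-0.005,0],
    [0,0,-0.005,0],
    [0,0,-0.005,0]
  ]
}}

```text
time: 12.25
position: [0.6428, -0.0405, 0.0387]
ee_rot: [2.106, 2.331, 0.0]
contact_force: [-0.3, 1.0, -1.3]
gripper_width: 0.0375
gripper_force: 25.0
```

Call:
{"op": "jog_arm", "data": {
  "rows": [
    [0,0,0,0],
    [0,0,0,0],
    [0,0,0,0],
    [0,0,0,0],
    [0,0,0,0],
    [0,0,0,0],
    [0,0,0,0]
  ],
  "grip": 0
}}

```text
time: 12.95
position: [0.6428, -0.0405, 0.0386]
ee_rot: [2.106, 2.331, 0.0]
contact_force: [-1.2, -0.4, -0.9]
gripper_width: 0.0834
gripper_force: 0.0
```

Call:
{"op": "jog_arm", "data": {
  "rows": [
    [0,0,0.02,0],
    [0,0,0.05,0],
    [0,0,0.09,0],
    [0,0,0.13,0],
    [0,0,0.17,0],
    [-0.04,0.05,0.17,0],
    [-0.08,0.1,0.17,0],
    [-0.12,0.15,0.17,0],
    [-0.16,0.21,0.17,0],
    [-0.197,0.26,0.17,0],
    [-0.1965,0.313,0.17,0],
    [-0.1965,0.313,0.17,0]
  ]
}}

```text
time: 14.15
position: [0.4535, 0.2523, 0.2091]
ee_rot: [2.106, 2.329, 0.001]
contact_force: [1.1, 0.8, 0.1]
gripper_width: 0.0873
gripper_force: 0.0
```

Call:
{"op": "jog_arm", "data": {
  "rows": [
    [0,0,0,0],
    [0,0,0,0]
  ]
}}

```text
time: 14.35
position: [0.4539, 0.2522, 0.2087]
ee_rot: [2.102, 2.334, 0.0]
contact_force: [0.8, -1.1, -0.4]
gripper_width: 0.0867
gripper_force: 0.0
```

```bash
python3 - <<'E'
from bench import env
from h import *
w=look(env,'w5')
P=tops(w,.054);P=P[np.hypot(P[:,0]-.446,P[:,1]-.272)<.05];print(len(P),P.min(0).round(4),P.max(0).round(4),((P.min(0)+P.max(0))/2).round(4))
for n in('scene','side'):
    c=env.read_camera(n);P=tops(c,.081);P=P[np.hypot(P[:,0]-.643,P[:,1]+.04)<.04]
    print(n,'large',len(P),((P.min(0)+P.max(0))/2).round(4),np.ptp(P,0).round(3))
E
```

```text
tcp [0.4539 0.2522 0.2087] close ang 6.0 w 0.0867 t 14.35 F [ 0.8 -1.1 -0.4]
391 [0.4293 0.2572 0.0508] [0.4594 0.2882 0.0562] [0.4444 0.2727 0.0535]
scene large 162 [ 0.6431 -0.0417  0.0811] [0.036 0.037 0.008]
side large 91 [ 0.6467 -0.037   0.0799] [0.025 0.035 0.006]
```

Large is fine on spot 1. Medium is at (.4445,.2725). The arm stopped short of it, so I'll correct by the measured offset before descending.

Call:
{"op": "jog_arm", "data": {
  "rows": [
    [-0.009,0.0205,0,0],
    [-0.009,0.0205,-0.04,0],
    [-0.009,0.0205,-0.08,0],
    [-0.009,0.0205,-0.11,0],
    [-0.009,0.0205,-0.12,0],
    [-0.009,0.0205,-0.12,0],
    [-0.009,0.0205,-0.12,0]
  ]
}}

```text
time: 15.2
position: [0.4465, 0.2717, 0.09]
ee_rot: [2.107, 2.33, 0.003]
contact_force: [1.3, -0.0, 0.2]
gripper_width: 0.087
gripper_force: 0.0
```

Call:
{"op": "jog_arm", "data": {
  "rows": [
    [-0.001,0.001,-0.03,0],
    [-0.001,0.001,-0.055,0],
    [-0.001,0.001,-0.07,0],
    [-0.001,0.001,-0.073,0],
    [-0.001,0.001,-0.073,0],
    [-0.001,0.001,-0.073,0]
  ]
}}

```text
time: 15.8
position: [0.4454, 0.2731, 0.0169]
ee_rot: [2.106, 2.331, 0.003]
contact_force: [-0.7, -0.3, 0.3]
gripper_width: 0.0872
gripper_force: 0.0
```

Call:
{"op": "jog_arm", "data": {
  "rows": [
    [0,0,0,0],
    [0,0,0,0],
    [0,0,0,0],
    [0,0,0,0],
    [0,0,0,0],
    [0,0,0,0],
    [0,0,0,0],
    [0,0,0,0],
    [0,0,0,0]
  ],
  "grip": 255,
  "force": 20
}}

```text
time: 16.7
position: [0.4445, 0.2726, 0.0156]
ee_rot: [2.106, 2.331, 0.0]
contact_force: [0.1, -0.3, -0.7]
gripper_width: 0.0317
gripper_force: 20.0
```

Call:
{"op": "jog_arm", "data": {
  "rows": [
    [0,0,0.01,0],
    [0,0,0.03,0],
    [0,0,0.06,0],
    [0,0,0.1,0],
    [0,0,0.12,0],
    [0,0,0.12,0],
    [0,0,0.12,0]
  ]
}}

```text
time: 17.4
position: [0.4445, 0.2724, 0.1357]
ee_rot: [2.106, 2.331, 0.0]
contact_force: [-0.9, -0.1, -1.8]
gripper_width: 0.0315
gripper_force: 20.0
```

Call:
{"op": "jog_arm", "data": {
  "rows": [
    [0.01,-0.02,0,0],
    [0.03,-0.05,0,0],
    [0.05,-0.08,0,0],
    [0.08,-0.11,0,0],
    [0.105,-0.14,0,0],
    [0.13,-0.17,0,0],
    [0.155,-0.2,0,0],
    [0.175,-0.225,0,0],
    [0.188,-0.238,0,0],
    [0.191,-0.242,0,0],
    [0.191,-0.242,0,0],
    [0.191,-0.242,0,0]
  ]
}}

```text
time: 18.6
position: [0.6345, 0.0322, 0.135]
ee_rot: [-2.103, -2.332, 0.001]
contact_force: [-0.1, 0.3, -2.1]
gripper_width: 0.0315
gripper_force: 20.0
```

Call:
{"op": "jog_arm", "data": {
  "rows": [
    [0,0,-0.03,0],
    [0,0,-0.06,0],
    [0,0,-0.08,0],
    [0,0,-0.094,0],
    [0,0,-0.099,0],
    [0,0,-0.099,0],
    [0,0,-0.099,0]
  ]
}}

```text
time: 19.3
position: [0.6362, 0.031, 0.0378]
ee_rot: [2.105, 2.331, 0.002]
contact_force: [0.2, -0.3, -1.2]
gripper_width: 0.0316
gripper_force: 20.0
```

```bash
python3 - <<'E'
from bench import env
from h import *
w=look(env,'w6')
spots(w,(230,70,335,180))
E
```

```text
tcp [0.6362 0.031  0.0378] close ang 5.8 w 0.0316 t 19.3 F [ 0.2 -0.3 -1.2]
spot [0.6306 0.1021] r 0.0269
```

View pics/w6.png

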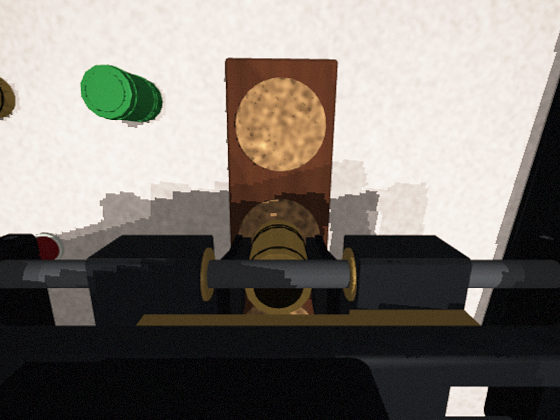

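Medium is centred over spot 2, and the last spot at (281,124) reads (.630,.102). Placing medium.

Call:
{"op": "jog_arm", "data": {
  "rows": [
    [0,0,-0.002,0],
    [0,0,-0.004,0],
    [0,0,-0.006,0],
    [0,0,-0.006,0],
    [0,0,-0.006,0]
  ]
}}

```text
time: 19.85
position: [0.6356, 0.0305, 0.0306]
ee_rot: [2.106, 2.331, 0.0]
contact_force: [0.6, 0.6, -0.5]
gripper_width: 0.0311
gripper_force: 20.0
```

Call:
{"op": "jog_arm", "data": {
  "rows": [
    [0,0,0,0],
    [0,0,0,0],
    [0,0,0,0],
    [0,0,0,0],
    [0,0,0,0],
    [0,0,0,0],
    [0,0,0,0]
  ],
  "grip": 0
}}

```text
time: 20.55
position: [0.6355, 0.0306, 0.0306]
ee_rot: [2.106, 2.331, 0.0]
contact_force: [-0.1, -0.2, -0.5]
gripper_width: 0.0797
gripper_force: 0.0
```

Call:
{"op": "jog_arm", "data": {
  "rows": [
    [0,0,0.02,0],
    [0,0,0.05,0],
    [0,0,0.09,0],
    [0,0,0.13,0],
    [0,0,0.17,0],
    [-0.04,0.01,0.17,0],
    [-0.08,0.025,0.17,0],
    [-0.12,0.045,0.17,0],
    [-0.15,0.06,0.17,0],
    [-0.1855,0.0715,0.17,0],
    [-0.1855,0.0715,0.17,0],
    [-0.1855,0.0715,0.17,0]
  ],
  "grip": 70
}}

```text
time: 21.75
position: [0.45, 0.1019, 0.2011]
ee_rot: [2.104, 2.33, 0.0]
contact_force: [0.9, -0.2, -1.0]
gripper_width: 0.063
gripper_force: 0.0
```

```bash
python3 - <<'E'
from bench import env
from h import *
w=look(env,'w7')
P=tops(w,.042);P=P[np.hypot(P[:,0]-.45,P[:,1]-.102)<.04];print(len(P),P.min(0).round(4),P.max(0).round(4),((P.min(0)+P.max(0))/2).round(4))
for n in('scene','side'):
    c=env.read_camera(n);P=tops(c,.069);P=P[np.hypot(P[:,0]-.636,P[:,1]-.031)<.03]
    print(n,'medium',len(P),((P.min(0)+P.max(0))/2).round(4),np.ptp(P,0).round(3))
E
```

```text
tcp [0.45   0.1019 0.2011] close ang 5.8 w 0.063 t 21.75 F [ 0.9 -0.2 -1. ]
211 [0.4378 0.0901 0.0389] [0.4623 0.1151 0.0436] [0.4501 0.1026 0.0412]
scene medium 113 [0.6357 0.0286 0.069 ] [0.031 0.033 0.008]
side medium 131 [0.6339 0.0325 0.0682] [0.03  0.031 0.006]
```

View pics/w7.png

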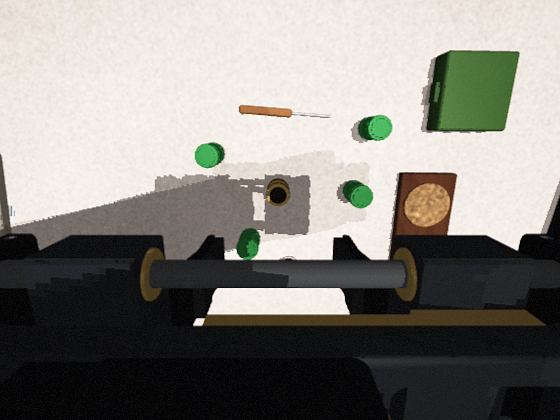

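Medium is placed well. In the wrist view small is at (278,192), with a dark mouth and (.450,.1025). The greens at (209,155), (248,243), (358,194) and (376,127) are clear of the pre-closed fingers.

Call:
{"op": "jog_arm", "data": {
  "rows": [
    [0,0.0005,-0.04,0],
    [0,0.0005,-0.08,0],
    [0,0.0005,-0.12,0],
    [0,0.0005,-0.15,0],
    [0,0.0005,-0.175,0],
    [0,0.0005,-0.188,0],
    [0,0.0005,-0.193,0],
    [0,0.0005,-0.193,0],
    [0,0.0005,-0.193,0]
  ]
}}

```text
time: 22.8
position: [0.451, 0.1027, 0.0085]
ee_rot: [2.105, 2.33, 0.002]
contact_force: [-0.7, -0.7, 0.1]
gripper_width: 0.063
gripper_force: 0.0
```

Call:
{"op": "jog_arm", "data": {
  "rows": [
    [0,0,0,0],
    [0,0,0,0],
    [0,0,0,0],
    [0,0,0,0],
    [0,0,0,0],
    [0,0,0,0],
    [0,0,0,0],
    [0,0,0,0]
  ],
  "grip": 255,
  "force": 15
}}

```text
time: 23.6
position: [0.4501, 0.1025, 0.0076]
ee_rot: [2.106, 2.331, -0.0]
contact_force: [-0.2, 0.8, 1.6]
gripper_width: 0.0256
gripper_force: 15.0
```

Call:
{"op": "jog_arm", "data": {
  "rows": [
    [0,0,0.01,0],
    [0,0,0.03,0],
    [0,0,0.06,0],
    [0,0,0.1,0],
    [0,0,0.11,0],
    [0,0,0.11,0],
    [0,0,0.11,0]
  ]
}}

```text
time: 24.3
position: [0.4495, 0.1022, 0.1169]
ee_rot: [-2.106, -2.331, 0.001]
contact_force: [0.5, -0.2, -1.1]
gripper_width: 0.0256
gripper_force: 15.0
```

Call:
{"op": "jog_arm", "data": {
  "rows": [
    [0.015,0,0,0],
    [0.04,0,0,0],
    [0.07,0,0,0],
    [0.1,0,0,0],
    [0.13,0,0,0],
    [0.155,0,0,0],
    [0.172,0,0,0],
    [0.179,0,0,0],
    [0.179,0,0,0],
    [0.179,0,0,0]
  ]
}}

```text
time: 25.3
position: [0.6279, 0.1029, 0.1167]
ee_rot: [-2.104, -2.331, 0.002]
contact_force: [-1.5, 0.6, -0.1]
gripper_width: 0.0259
gripper_force: 15.0
```

Call:
{"op": "jog_arm", "data": {
  "rows": [
    [0,0,-0.03,0],
    [0,0,-0.055,0],
    [0,0,-0.075,0],
    [0,0,-0.086,0],
    [0,0,-0.091,0],
    [0,0,-0.093,0],
    [0,0,-0.095,0],
    [0,0,-0.095,0],
    [0,0,-0.095,0]
  ]
}}

```text
time: 26.2
position: [0.6294, 0.1026, 0.0232]
ee_rot: [2.106, 2.331, 0.001]
contact_force: [0.3, -0.9, -0.6]
gripper_width: 0.0257
gripper_force: 15.0
```

Call:
{"op": "jog_arm", "data": {
  "rows": [
    [0,0,0,0],
    [0,0,0,0],
    [0,0,0,0],
    [0,0,0,0],
    [0,0,0,0],
    [0,0,0,0],
    [0,0,0,0]
  ],
  "grip": 70
}}

```text
time: 26.9
position: [0.6291, 0.1026, 0.0226]
ee_rot: [2.106, 2.331, 0.0]
contact_force: [0.2, -0.8, 0.0]
gripper_width: 0.0624
gripper_force: 0.0
```

Call:
{"op": "jog_arm", "data": {
  "rows": [
    [0,0,0.02,0],
    [0,0,0.05,0],
    [0,0,0.09,0],
    [0,0,0.13,0],
    [0,0,0.17,0],
    [-0.04,0,0.19,0],
    [-0.08,0,0.19,0],
    [-0.12,0,0.19,0],
    [-0.16,0,0.19,0],
    [-0.19,0,0.19,0],
    [-0.19,0,0.19,0]
  ]
}}

```text
time: 28.0
position: [0.4364, 0.1026, 0.2128]
ee_rot: [2.103, 2.331, -0.003]
contact_force: [0.3, 0.2, 0.7]
gripper_width: 0.0629
gripper_force: 0.0
```

```bash
python3 - <<'E'
from bench import env
from h import *
look(env)
for n in('scene','side'):
    c=env.read_camera(n)
    for h,x,y in((.095,.6495,-.112),(.081,.6428,-.0405),(.069,.6357,.0307),(.057,.629,.1023)):
        P=tops(c,h);P=P[np.hypot(P[:,0]-x,P[:,1]-y)<.03]
        if len(P):print(n,h,len(P),((P.min(0)+P.max(0))/2).round(4),np.ptp(P,0).round(3))
    a=c['color'][150:340,190:390] if n=='scene' else c['color'][110:310,150:350]
    cv2.imwrite(f'pics/end_{n}.png',cv2.resize(a,None,fx=3,fy=3,interpolation=2)[...,::-1])
E
```

```text
tcp [0.4364 0.1026 0.2128] close ang 5.9 w 0.0629 t 28.0 F [0.3 0.2 0.7]
scene 0.095 246 [ 0.6501 -0.1126  0.0951] [0.042 0.044 0.008]
scene 0.081 154 [ 0.6432 -0.0418  0.081 ] [0.037 0.038 0.008]
scene 0.069 118 [0.6365 0.0284 0.069 ] [0.031 0.031 0.008]
scene 0.057 62 [0.6297 0.0997 0.057 ] [0.024 0.025 0.008]
side 0.095 169 [ 0.6485 -0.1098  0.094 ] [0.043 0.044 0.006]
side 0.081 153 [ 0.6409 -0.0377  0.0798] [0.036 0.04  0.006]
side 0.069 132 [0.634  0.0332 0.0679] [0.03  0.033 0.006]
side 0.057 113 [0.6283 0.1041 0.056 ] [0.025 0.026 0.006]
```

View pics/end_scene.png

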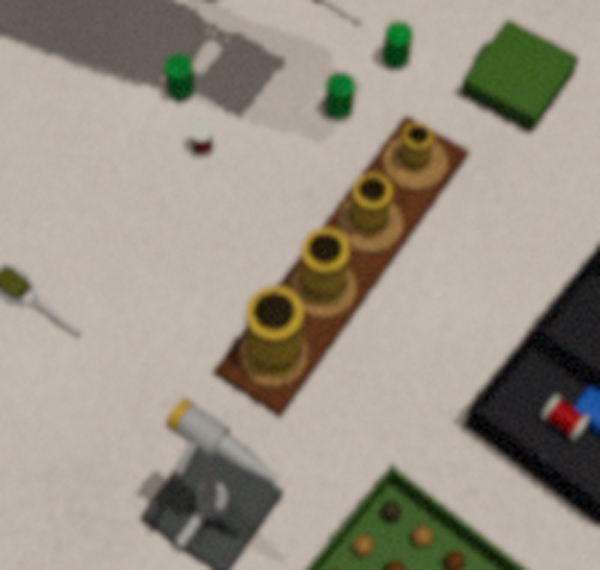

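View pics/end_side.png

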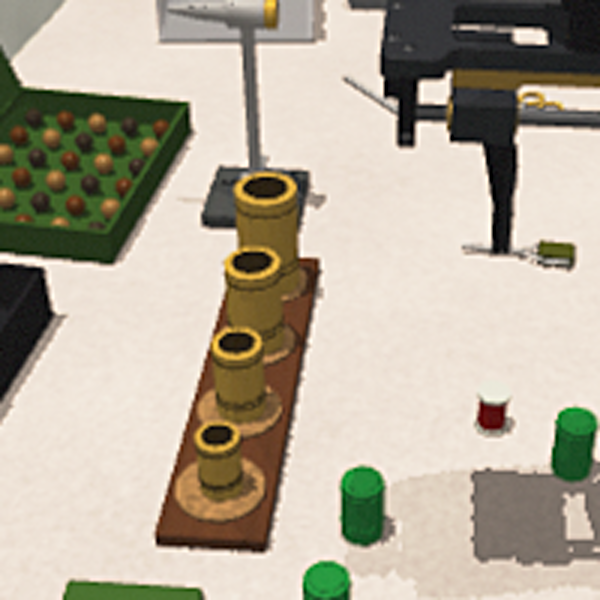

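Both views show all four stackers upright on their spots. Giant is nearest the vise, stepping down to small at the far end, and the gripper is clear. Handing in.

```bash
python3 -c "
from bench import env
print(env.sign_off())"
```

```text
the job is handed in; nothing more can be done
None
```

The four brass stackers stand upright on their cork spots, largest nearest the vise down to smallest at the far end, and the job was handed in at about 28 s of the 122 s allowed.

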